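Move the front jar from the gravity-fed stock lane to the work lane

ROBOT

A 6-joint arm with a two-finger parallel gripper is mounted at the origin on a cart in front of the work surface, level with it; the furniture and walls round the work are solid. World frame = base frame: x ahead of the robot, y to its left, z up, the work surface at z = 0. Lengths are in mm, angles in degrees, forces in N, time in s.
With the tool pointing down it reaches from about 350 to 775 mm from the base axis. Payload 5.5 kg.
Tool frame: the origin (TCP) lies midway between the tips of the shut fingers; the grasp point (between the pads) lies 19 mm behind it; z points along the fingers, y is the direction in which the jaws open and shut (so a half turn about z gives the same grasp; the last joint's range is limited). The gripper opens to 85 mm and grips with 20 to 120 N. Pads are 22 mm wide; open, the fingers measure 114 mm over their backs; the gripper's body (76 mm by 85 mm) begins 54 mm behind the grasp point. The pads swing forward as they close: fully open they stand 13 mm farther back than shut.
Start: joints at [-78.472, 17.945, 2.641, 74.691, 0, 82.002], TCP at [192.186, -541.975, 231.323] pointing down, gripper open.
Joint ranges: [-158.12, 158.12], [-49.38, 96.58], [-58.88, 72.47], [-126.05, 133.96], [-84.25, 85.87], [-180, 180]. Speed limits (degrees/s): [147.25, 147.25, 180, 180, 180, 180].

INTERFACE

Orientations are given as a 3x3 rotation matrix whose columns are the frame's x, y, z axes.
In Python, from cell import ctrl, vision gives the robot as it stands. The module is installed in compiled form; this text tells all that it offers.
- The arm moves only by the tool jog_arm, never from a script. Its argument "moves" is a list of rows, each a list of 4 numbers: the shift along the tool's x, y, z in mm, then the turn about the tool's z in degrees. A call has 1 to 20 rows; each row is the pose to reach, as a shift and turn from the pose commanded when the call began, along the tool's axes at that moment; what a row does not reach only later rows make up. A row lasts 1/8 s, in which the tool goes at most 62.5 mm and 10.7 degrees, less where a joint would pass 70% of its speed; a pose out of reach is approached as far as the arm can. A call with a gripper value outside its range is refused whole. "jaw" is the gripper's target within -1 to 1 (shut at 1, half-way at 0, fully open at -1), set as the call begins (left out, the last holds). The fingers move at their own pace and stop on an object; "grip_force" is the grip in N (left out, the last holds). Time passes only in rows, so rows that repeat a pose let the fingers close. It gives the time, the measured TCP pose, the force and the opening at its end, in the units of the state.
- ctrl.get_state(): the state, without advancing time (a new reading comes with each control period).
- vision.snapshot(name): name is "side" or "top" or "wrist"; returns (picture, depth): 480x640x3 uint8, red, green, blue; 480x640 float32, mm along the optical axis (not along the pixel's ray), 0 where there is no reading.
- vision.get_calibration(name): a dict with "intrinsics" (3x3 intrinsics, pixels), "k1" (the pictures are not rectified: a ray, as slopes to the right and down, at radius r is drawn at 1 + k1 r^2 times it, then the intrinsics apply), "world_from_camera" (4x4, takes a point from camera to world coordinates). Camera axes: x right, y up, looking along -z (the intrinsics and any distortion apply to the point x, -y, -z); pixel columns grow to the right and rows downward; lengths in mm; the calibration is good to about 2 mm. A picture is of the moment at which its call begins: read the wrist's pose just before it. get_calibration takes no time and is no camera call; for the wrist camera it gives the pose at the moment of the call.
- ctrl.finish_job(): hands the job in, once; it reports no verdict.
The state is a dict: "clock": time; "q": joint angles; "joint_vel": joint speeds; "joint_torque": joint torques, N m; "ee_pos": TCP position; "orientation": TCP orientation; "wrist_force": force on the tool from outside, world axes, zero at the start; "torque": the same for the moment, N m; "gripper_width": finger opening in mm.
Only numpy, scipy, OpenCV 4.12 (cv2) and the standard library are available. Lean on these libraries where they do the work, as an engineer would, in place of code of your own. Each camera call takes 0.05 s, during which the arm holds its last target. There are 200 camera calls.

TASK

Take the front (lowest) jar out of the sloped lane that holds three, so that the two behind it roll down to the front stop, and lay it in the other lane, behind the single jar waiting there, the same way across as that jar (the cap may face either side) so that it comes to rest against it. Set it down rather than letting it fall, leave every jar lying properly in its lane, and do not disturb the other things on the bench.

Things in the scene. Friction and masses are not known exactly. Their poses are not given: they have to be found in the camera images.
- stock_lane: fixed dark steel gravity lane, 208 mm long, 69 wide, holding three jars at the start. Deck slopes 7 deg down to its front (-x, robot side) end: deck top 38 above the bench at the front, 62 at the rear. Side rims flared, 7 above the deck, 59 apart at the deck; front stop 18 above the deck, rear stop 14. Jars lie across it and roll down freely. Origin under its middle at bench height; x to the rear end, y across, z up
- work_lane: fixed dark steel gravity lane, 208 mm long, 69 wide, holding one jar at the start. Deck slopes 7 deg down to its front (-x, robot side) end: deck top 38 above the bench at the front, 62 at the rear. Side rims flared, 7 above the deck, 59 apart at the deck; front stop 18 above the deck, rear stop 14. Jars lie across it and roll down freely. Origin under its middle at bench height; x to the rear end, y across, z up
- stock_lane_spot1 (a point): point in stock_lane where the middle of the front jar lies at rest, 22 mm off the deck; -80 mm along the lane's x from its origin, 62 mm above the bench; axes as the lane's. The two lanes are alike; either may be the left one, each turned up to 0.2 rad
- stock_lane_spot2 (a point): point in stock_lane where the middle of the second jar (44 mm up the slope from the first) lies at rest, 22 mm off the deck; -36 mm along the lane's x from its origin, 68 mm above the bench; axes as the lane's. The two lanes are alike; either may be the left one, each turned up to 0.2 rad
- work_lane_spot1 (a point): point in work_lane where the middle of the front jar lies at rest, 22 mm off the deck; -80 mm along the lane's x from its origin, 62 mm above the bench; axes as the lane's. The two lanes are alike; either may be the left one, each turned up to 0.2 rad
- work_lane_spot2 (a point): point in work_lane where the middle of the second jar (44 mm up the slope from the first) lies at rest, 22 mm off the deck; -36 mm along the lane's x from its origin, 68 mm above the bench; axes as the lane's. The two lanes are alike; either may be the left one, each turned up to 0.2 rad
- jar_1: white plastic jar lying across the lane: cylinder 44 mm in diameter, 54 long, flat ends; the last 13 mm is a ribbed grey cap 41 in diameter; about 80 g. Origin: its middle; y is its axis, towards the cap; x and z turn as it rolls. At the start the front jar of stock_lane, touched by the next.
- jar_2: white plastic jar lying across the lane: cylinder 44 mm in diameter, 54 long, flat ends; the last 13 mm is a ribbed grey cap 41 in diameter; about 80 g. Origin: its middle; y is its axis, towards the cap; x and z turn as it rolls. At the start the second jar of stock_lane.
- jar_3: white plastic jar lying across the lane: cylinder 44 mm in diameter, 54 long, flat ends; the last 13 mm is a ribbed grey cap 41 in diameter; about 80 g. Origin: its middle; y is its axis, towards the cap; x and z turn as it rolls. At the start the third, rearmost jar of stock_lane.
- jar_4: white plastic jar lying across the lane: cylinder 44 mm in diameter, 54 long, flat ends; the last 13 mm is a ribbed grey cap 41 in diameter; about 80 g. Origin: its middle; y is its axis, towards the cap; x and z turn as it rolls. At the start the only jar in work_lane, at its front stop.
- beaker_glass: bystander: loose clear beaker, 57 mm across, 70 mm high, on the bench at the right; origin under its middle
- autoclave_tape: bystander: loose roll of beige tape lying flat, 103 mm across, 25 mm high, left of the lanes; origin under its middle
- spatula: bystander: loose spatula with a wooden handle lying flat right of the lanes, 205 mm long in all, 13 mm high; origin under its middle
Things that resemble listed ones, but are neither listed nor needed, are in the scene too. Leave any black or purple look-alike of the jar_4 alone.

How it is judged:
By the outcome, as a careful person would: the job done as asked, in the order asked, and still so for the second after the job is handed in, with the robot touching nothing.
It also fails if it takes over 40 s, if anything falls off the work surface, if the arm or the gripper's body presses on something with over 40 N, if the wrist force passes 120 N, or if a joint passes its speed limit or range.

## Working session

There is one attempt and no reset: what is moved stays moved. The work goes in short steps, Python scripts to look and compute and a tool call to move; the robot and the scene stay as the last step left them, time stands still between calls to the robot, and variables do not carry over. Pictures are saved under pics/ and viewed, about 8 in all and at most 12, crops included, and the job is handed in when it is done.

Besides the shell and the picture viewer there is one more tool, called after "Request:" as name([rows], argument=value, ...), one row to a line, values as JSON. jog_arm: Moves the arm, as the interface text tells. Its arguments: {"type":"object","properties":{"moves":{"type":"array"},"jaw":{"type":"number"},"grip_force":{"type":"number"}},"required":["moves"]}

```bash
mkdir -p pics; ls; cat > h.py <<'E'
from cell import ctrl, vision
import numpy as np, cv2
def snap(n,f=None):
    c=vision.get_calibration(n); p,d=vision.snapshot(n)
    if f: cv2.imwrite('pics/'+f,p[:,:,::-1])
    return p,d,c
def ray(c,u,v):
    K=np.array(c['intrinsics']);T=np.array(c['world_from_camera']);k=c['k1']
    xd,yd=(u-K[0,2])/K[0,0],(v-K[1,2])/K[1,1]
    x,y=xd,yd
    for _ in range(20):
        s=1+k*(x*x+y*y);x,y=xd/s,yd/s
    return T[:3,3],T[:3,:3]@np.array([x,-y,-1.])
def onz(c,u,v,z):
    o,r=ray(c,u,v);return o+r*(z-o[2])/r[2]
def atd(c,d,u,v):
    o,r=ray(c,u,v);return o+r*float(d[int(v),int(u)])
E
python3 - <<'E'
from h import *
for n in('top','side'):
    p,d,c=snap(n,n+'0.png')
    np.savez(''+n+'0.npz',p=p,d=d)
    print(n,c)
print(ctrl.get_state())
E
```

```text
pics
top {'intrinsics': array([[510.64721548,   0.        , 320.83152131],
       [  0.        , 510.64721548, 235.15667696],
       [  0.        ,   0.        ,   1.        ]]), 'k1': -0.003627801450380116, 'world_from_camera': array([[ 1.06514813e-02,  9.92162184e-01, -1.24501997e-01,
         4.07624701e+02],
       [-9.99810220e-01,  8.53612847e-03, -1.75116546e-02,
        -1.48535397e+00],
       [-1.63116364e-02,  1.24664894e-01,  9.92064814e-01,
         1.12938737e+03],
       [ 0.00000000e+00,  0.00000000e+00,  0.00000000e+00,
         1.00000000e+00]])}
side {'intrinsics': array([[594.64092208,   0.        , 322.95286657],
       [  0.        , 594.64092208, 236.34291229],
       [  0.        ,   0.        ,   1.        ]]), 'k1': -0.079697614290669, 'world_from_camera': array([[-8.78675563e-01,  3.15643768e-01, -3.58187474e-01,
         1.18923937e+02],
       [-4.77327876e-01, -5.66133664e-01,  6.72049680e-01,
         8.58992791e+02],
       [ 9.34630628e-03,  7.61486497e-01,  6.48113386e-01,
         9.05216507e+02],
       [ 0.00000000e+00,  0.00000000e+00,  0.00000000e+00,
         1.00000000e+00]])}
{'clock': 0.1, 'q': array([-7.84710541e+01,  1.79876501e+01,  2.58370820e+00,  7.46914441e+01,
       -8.77262436e-04,  8.20004446e+01]), 'joint_vel': array([-0.07917114,  0.03203515,  0.09917223, -0.01492039,  0.0438627 ,
        0.0373668 ]), 'joint_torque': array([ 1.56821676e-03, -4.81725812e+01,  2.99243474e+01,  1.27931233e-02,
       -2.10368171e-04,  1.40827233e-06]), 'ee_pos': array([ 192.09218148, -541.47649247,  230.4882358 ]), 'orientation': array([[ 9.42475359e-01,  3.34275451e-01, -3.47734039e-04],
       [ 3.34275562e-01, -9.42473977e-01,  1.62815049e-03],
       [ 2.16520458e-04, -1.65073071e-03, -9.99998614e-01]]), 'wrist_force': array([-0.45967365, -0.05593604, -0.0672234 ]), 'torque': array([-0.02909188, -0.04030524,  0.00074542]), 'gripper_width': 85.76642448236913}
```

View pics/top0.png

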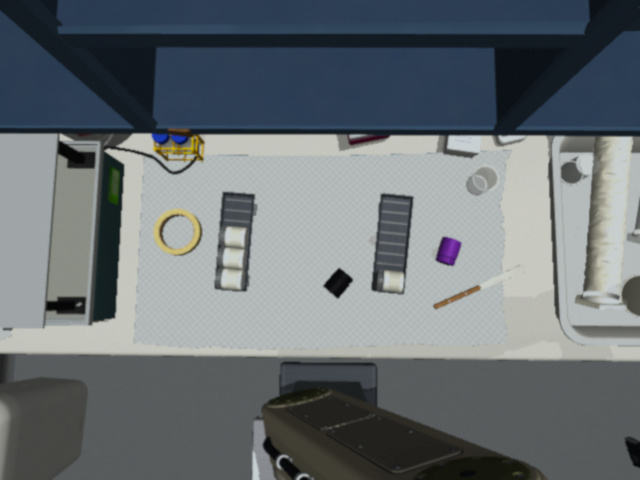

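View pics/side0.png

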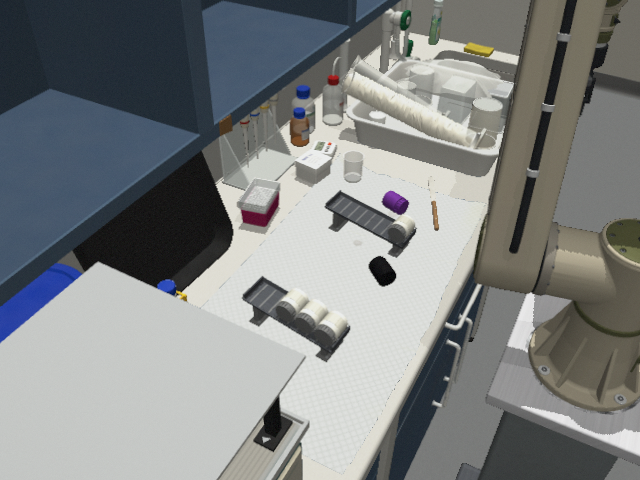

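Top view: the stock lane is the left one, spanning (236,242), with jars at (232,280), (232,257) and (235,236). The work lane is at (393,245) with its jar at (392,282). Things that could be taken for the target are the three stock jars, the work jar, a black look-alike (338,283) and a purple one (448,251). I choose the white jar at (232,280), frontmost in the three-jar lane. The side view agrees: front jar at (330,328).

```bash
cat > meas.py <<'E'
from h import *
def cloud(c,d,u0,v0,u1,v1):
    us,vs=np.meshgrid(np.arange(u0,u1),np.arange(v0,v1))
    return us,vs,np.array([[atd(c,d,u,v) for u in range(u0,u1)] for v in range(v0,v1)])
E
python3 - <<'E'
from meas import *
z=np.load('top0.npz');p,d=z['p'],z['d'];c=vision.get_calibration('top')
print('shelf',[atd(c,d,u,v).round() for u,v in((320,125),(320,60),(480,38))],'box',atd(c,d,100,200).round(), atd(c,d,20,200).round())
print('bench',[atd(c,d,u,v).round(1) for u,v in((320,220),(300,320),(200,330))])
for nm,b in(('stock',(205,180,268,305)),('work',(362,180,424,305))):
    us,vs,P=cloud(c,d,*b)
    m=(P[...,2]>22).astype(np.uint8)
    n,l,st,ce=cv2.connectedComponentsWithStats(m)
    i=1+np.argmax(st[1:,4]); m=l==i
    Q=P[m][:,:2].astype(np.float32)
    r=cv2.minAreaRect(Q);print(nm,'depth rect',r,st[i])
    g=p[b[1]:b[3],b[0]:b[2]].astype(int); 
    w=((g.min(2)>110)&m)
    dark=(g.max(2)<110).astype(np.uint8)
    n,l,st,ce=cv2.connectedComponentsWithStats((dark|w).astype(np.uint8));i=1+np.argmax(st[1:,4])
    ys,xs=np.nonzero(l==i)
    R=np.array([onz(c,x+b[0],y+b[1],50)[:2] for x,y in zip(xs,ys)],np.float32)
    print(' colour rect z50',cv2.minAreaRect(R))
    W=P[w]; print(' white z max',W[:,2].max() if len(W) else None)
    # height profile along x
    for x in range(350,620,10):
        s=P[m&(abs(P[...,0]-x)<5)]
        if len(s): print((x,int(np.median(s[:,1])),round(float(np.percentile(s[:,2],80)))),end=' ')
    print()
a=p[180:305,205:268,::-1];b=p[180:305,362:425,::-1]
cv2.imwrite('pics/crop0.png',cv2.resize(np.hstack([a,b]),None,fx=4.5,fy=4.5,interpolation=cv2.INTER_CUBIC))
E
```

```text
shelf [array([646.,  13., 449.]), array([741.,  14., 448.]), array([ 640., -134.,  697.])] box [603. 465. 118.] [564. 508. 313.]
bench [array([583.9,  20.7,  -2.4]), array([ 3.621e+02,  6.200e+01, -1.000e-01]), array([338.2, 279.7,   3.6])]
stock depth rect ((520.0723876953125, 114.34306335449219), (247.65675354003906, 207.14479064941406), 85.75821685791016) [   9   12   41  100 3264]
 colour rect z50 ((528.84033203125, 201.44818115234375), (74.07938385009766, 211.97140502929688), 87.23906707763672)
 white z max 1129.3873731244719
(410, -1, 1129) (420, 197, 58) (430, 202, 77) (440, 202, 83) (450, 202, 84) (460, 198, 81) (470, 200, 76) (480, 199, 86) (490, 198, 89) (500, 197, 87) (510, 197, 82) (520, 197, 90) (530, 194, 95) (540, 194, 94) (550, 193, 89) (560, 198, 59) (570, 199, 57) (580, 199, 58) (590, 199, 60) (600, 196, 61) (610, 197, 62) 
work depth rect ((516.4359741210938, -89.34609985351562), (154.74095153808594, 233.00820922851562), 84.66867065429688) [   9   13   43  102 3322]
 colour rect z50 ((526.3519897460938, -132.49295043945312), (71.3683090209961, 214.5240936279297), 83.73797607421875)
 white z max 1129.3873731244719
(410, -1, 1129) (420, -137, 61) (430, -120, 78) (440, -120, 83) (450, -121, 83) (460, -121, 80) (470, -125, 64) (480, -131, 45) (490, -129, 47) (500, -131, 48) (510, -129, 49) (520, -134, 51) (530, -133, 52) (540, -133, 53) (550, -135, 54) (560, -136, 56) (570, -136, 56) (580, -137, 58) (590, -139, 60) (600, -140, 61) (610, -141, 61)
```

View pics/crop0.png

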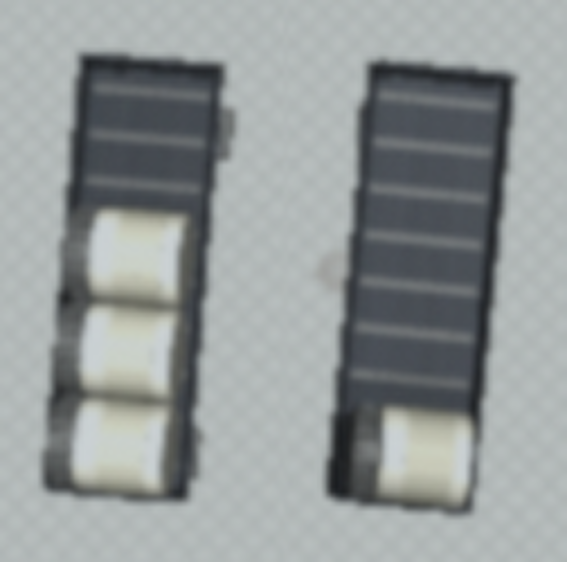

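The crop confirms the choice: three white jars in the left lane, front one lowest, and one in the right lane. All caps face left (+y). Next I'll measure them precisely.

```bash
cat > lane.py <<'E'
from meas import *
T7=np.tan(np.radians(7))
def lane(p,d,c,b):
    us,vs,P=cloud(c,d,*b); dv=d[b[1]:b[3],b[0]:b[2]]>0
    g=p[b[1]:b[3],b[0]:b[2]].astype(int)
    # lane body by height
    m=dv&(P[...,2]>27)&(P[...,2]<130)
    n,l,st,ce=cv2.connectedComponentsWithStats(m.astype(np.uint8));i=1+np.argmax(st[1:,4]);m=l==i
    Q=P[m]; r=cv2.minAreaRect(Q[:,:2].astype(np.float32))
    # colour mask (not bench), side edges per row on the rim-top plane
    hsvd=(g.max(2)<115)
    L=[];R=[]
    for j in range(m.shape[0]):
        k=np.nonzero(hsvd[j]|m[j])[0]
        if len(k)<10: continue
        for k0,A in((k[0]-.5,L),(k[-1]+.5,R)):
            q=onz(c,b[0]+k0,b[1]+j,55); q=onz(c,b[0]+k0,b[1]+j,57+(q[0]-r[0][0])*T7); A.append(q[:2])
    out=[]
    for A in(L,R):
        A=np.array(A)[4:-4]; f=cv2.fitLine(A.astype(np.float32),cv2.DIST_HUBER,0,.5,.01).ravel()
        s=np.sign(f[0]); out.append((np.degrees(np.arctan2(s*f[1],s*f[0])).round(2), np.round(f[3]+(525-f[2])*f[1]/f[0],1)))
    return r,out,Q,P,m
def jars(Q,yaw,ctr):
    a=np.radians(yaw);ux=np.array([np.cos(a),np.sin(a)]);uy=np.array([-ux[1],ux[0]])
    e=(Q[:,:2]-ctr);X=e@ux;Y=e@uy
    h=Q[:,2]-(50+X*T7); s=h>20
    return X[s],Y[s],Q[s,2],h[s]
E
python3 - <<'E'
from lane import *
z=np.load('top0.npz');p,d=z['p'],z['d'];c=vision.get_calibration('top')
for nm,b in(('stock',(205,180,268,305)),('work',(362,180,424,305))):
    r,o,Q,P,m=lane(p,d,c,b); print(nm,'rect',np.round(r[0],1),np.round(r[1],1),round(r[2],2),'edges(yaw,y@x525)',o)
    for j in(0,1):pass
    yaw=np.mean([o[0][0],o[1][0]]);ctr=np.array([r[0][0],(o[0][1]+o[1][1])/2+(r[0][0]-525)*np.tan(np.radians(yaw))])
    X,Y,Z,h=jars(Q,yaw,ctr)
    print(' yaw',yaw,'ctr',ctr.round(1))
    for x0 in(-80,-36,8):
        s=abs(X-x0)<20
        if s.sum()<40: continue
        s2=s&(h>33)   # crown
        # circle centre along X by fit of z=zc+sqrt(22^2-(X-xc)^2)
        from scipy.optimize import least_squares
        t=s&(Y>-22)&(Y<15)
        f=least_squares(lambda q:np.hypot(X[t]-q[0],Z[t]-q[1])-22,[x0,62],loss='soft_l1')
        print('  jar',x0,'circ',f.x.round(1),'Y pct',np.percentile(Y[s2],[1,99]).round(1),'n',t.sum())
E
```

```text
stock rect [526.6 202.3] [ 71.4 207.2] 85.78 edges(yaw,y@x525) [(np.float32(-4.36), np.float32(237.2)), (np.float32(-4.39), np.float32(166.2))]
 yaw -4.375 ctr [526.6 201.6]
  jar -80 circ [-79.   61.3] Y pct [-26.5  26.2] n 338
  jar -36 circ [-35.   66.5] Y pct [-26.6  25.8] n 339
  jar 8 circ [ 8.5 72. ] Y pct [-26.4  27.1] n 342
work rect [ 525.3 -132.3] [ 70.8 207.4] 84.73 edges(yaw,y@x525) [(np.float32(-5.33), np.float32(-96.5)), (np.float32(-5.22), np.float32(-167.3))]
 yaw -5.2749996 ctr [ 525.3 -131.9]
  jar -80 circ [-79.   60.8] Y pct [-26.6  26.2] n 352
```

Request:
jog_arm([
  [39, -25, 0, -8],
  [78, -50, 0, -16],
  [117, -75, 0, -24],
  [156, -100, 0, -33],
  [195, -124, 0, -42],
  [234, -149, 0, -51],
  [273, -174, 0, -60],
  [312, -199, 0, -69],
  [330, -241, 3, -78],
  [348, -283, 6, -87],
  [366, -326, 9, -96],
  [384, -368, 12, -105],
  [402, -410, 15, -114],
  [420, -452, 18, -123],
  [437, -495, 22, -132],
  [455, -537, 25, -141],
  [473, -579, 28, -149],
  [491, -621, 31, -156],
  [491, -621.3, 31, -156.1],
  [491, -621.3, 31, -156.1],
], jaw=-1)

```text
clock: 2.6
ee_pos: [446.8, 207.4, 199.8]
orientation: [[-0.997, 0.076, -0.001], [0.076, 0.997, -0.001], [0.001, -0.001, -1.0]]
wrist_force: [0.4, -0.8, -0.5]
gripper_width: 85.5
```

```bash
python3 - <<'E'
from lane import *
p,d,c=snap('wrist','w1.png')
s=ctrl.get_state();print(s['ee_pos'],s['clock'])
T=np.array(c['world_from_camera']);print(T[:3,3].round(1),np.array(c['intrinsics'])[0,0],T[:3,2].round(2))
K=np.array(c['intrinsics']);k=c['k1']
v,u=np.mgrid[0:480,0:640]
pts=cv2.undistortPoints(np.stack([u,v],-1).reshape(-1,1,2).astype(float),K,np.array([k,0,0,0.])).reshape(480,640,2)
cam=np.stack([pts[...,0]*d,-pts[...,1]*d,-d],-1);P=cam@T[:3,:3].T+T[:3,3]
np.savez('w1.npz',p=p,d=d,P=P)
Q=P[(d>0)]; 
X,Y,Z,h=jars(Q,-4.4,np.array([526.6,201.6]))
k=(abs(Y)<35)&(h>20)&(h<60)&(X>-110)
from scipy.optimize import least_squares
for x0 in(-80,-36,8):
    s=k&(abs(X-x0)<20);t=s&(Y>-22)&(Y<12)
    if t.sum()<100: print(x0,t.sum());continue
    f=least_squares(lambda q:np.hypot(X[t]-q[0],Z[t]-q[1])-22,[x0,62],loss='soft_l1')
    s2=s&(h>33);print(x0,f.x.round(1),np.percentile(Y[s2],[1,99]).round(1),t.sum())
E
```

```text
[446.98473239 207.00566353 200.02502234] 2.65
[371.6 213.5 342.7] 332.8256047674982 [-0.29  0.02  0.96]
-80 [-79.5  62.3] [-27.   25.7] 1910
-36 [-35.8  67.7] [-27.   25.6] 1710
8 [ 8.1 73.1] [-27.1  25.6] 1551
```

View pics/w1.png

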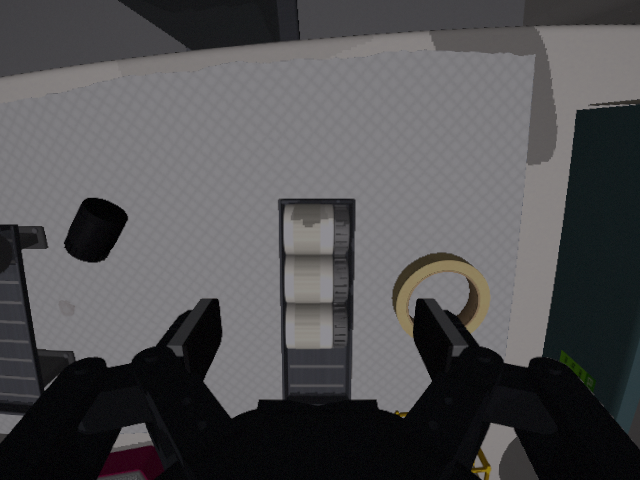

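Wrist view shows the front jar at (315,230), with its grey cap to the right (+y). Its centre agrees with the top camera to within 1 mm, and the open fingers straddle the lane. I'll descend with the jaws open, leaving the tips above the rims.

Request:
jog_arm([
  [0, 0, 30, 0],
  [0, 0, 70, 0],
  [0, 0, 105, 0],
  [0, 0, 130, 0],
  [0, 0, 146, 0],
  [0, 0, 154, 0],
  [0, 0, 154, 0],
  [0, 0, 154, 0],
])

```text
clock: 3.65
ee_pos: [448.0, 207.5, 47.1]
orientation: [[-0.997, 0.077, 0.001], [0.077, 0.997, 0.0], [-0.001, 0.0, -1.0]]
wrist_force: [0.4, 0.1, 0.2]
gripper_width: 85.6
```

Request:
jog_arm([
  [0, 0, 0, 0],
  [0, 0, 0, 0],
  [0, 0, 0, 0],
  [0, 0, 0, 0],
  [0, 0, 0, 0],
  [0, 0, 0, 0],
  [0, 0, 0, 0],
  [0, 0, 0, 0],
], jaw=1, grip_force=30)

```text
clock: 4.65
ee_pos: [447.7, 207.9, 46.9]
orientation: [[-0.997, 0.076, 0.001], [0.076, 0.997, 0.0], [-0.001, 0.0, -1.0]]
wrist_force: [-0.7, -0.6, 6.5]
gripper_width: 53.4
```

Request:
jog_arm([
  [0.7, 0, -6, 0],
  [1.7, 0, -14, 0],
  [2.9, 0, -24, 0],
  [4.2, 0, -34, 0],
  [5.4, 0, -44, 0],
  [6.6, 0, -54, 0],
  [7.8, 0, -64, 0],
  [9.2, 0, -78, 0],
  [10, 0, -95, 0],
  [10, 0, -110, 0],
  [10, 0, -118, 0],
  [10, 0, -118, 0],
  [10, 0, -118, 0],
])

```text
clock: 6.28
ee_pos: [437.0, 208.4, 163.7]
orientation: [[-0.997, 0.076, -0.001], [0.076, 0.997, -0.0], [0.001, -0.0, -1.0]]
wrist_force: [-1.1, 0.3, -0.5]
gripper_width: 53.7
```

```bash
cat > wr.py <<'E'
from lane import *
from scipy.optimize import least_squares
def wcloud(f,n='wrist'):
    p,d,c=snap(n,f);T=np.array(c['world_from_camera']);K=np.array(c['intrinsics'])
    v,u=np.mgrid[0:480,0:640]
    pts=cv2.undistortPoints(np.stack([u,v],-1).reshape(-1,1,2).astype(float),K,np.array([c['k1'],0,0,0.])).reshape(480,640,2)
    P=np.stack([pts[...,0]*d,-pts[...,1]*d,-d],-1)@T[:3,:3].T+T[:3,3]
    return p,P[d>0]
def rep(Q,yaw,ctr,xs):
    X,Y,Z,h=jars(Q,yaw,np.array(ctr))
    for x0 in xs:
        s=(abs(Y)<33)&(h<50)&(abs(X-x0)<20);t=s&(abs(Y)<15)
        if t.sum()<30: print(x0,'none',t.sum());continue
        f=least_squares(lambda q:np.hypot(X[t]-q[0],Z[t]-q[1])-22,[x0,62],loss='soft_l1')
        s2=s&(h>33);print(x0,f.x.round(1),np.percentile(Y[s2],[1,99]).round(1),t.sum())
S=(-4.4,(526.6,201.6)); W=(-5.3,(525.3,-131.9))
E
python3 - <<'E'
from wr import *
p,Q=wcloud('w2.png'); rep(Q,*S,(-80,-36,8))
s=ctrl.get_state();print(s['ee_pos'],s['gripper_width'],s['wrist_force'],s['clock'])
# held jar
a=np.radians(-4.4);e=Q[:,:2]-s['ee_pos'][:2];X=e@[np.cos(a),np.sin(a)];Y=e@[-np.sin(a),np.cos(a)]
t=(abs(X)<24)&(abs(Y)<20)&(Q[:,2]>130)&(Q[:,2]<225);print('held n',t.sum(),Q[t,2].max() if t.any() else 0)
f=least_squares(lambda q:np.hypot(X[t]-q[0],Q[t,2]-q[1])-22,[0,180],loss='soft_l1');print('held X,z',f.x)
E
```

```text
-80 [-79.3  62.2] [-27.1  25.7] 1587
-36 none 0
8 none 0
[436.87914712 208.31219934 163.61781466] 53.77378964990263 [ 0.82782988  0.05627253 -1.43800158] 6.325
held n 10825 203.0050489581484
held X,z [9.14379030e-02 1.79032185e+02]
```

View pics/w2.png

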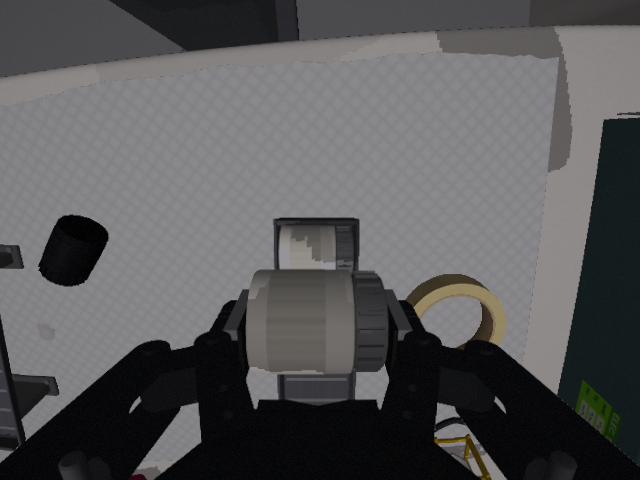

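Wrist view: the held jar at (315,320) is level between the pads with its cap to +y. The next jar has rolled to the front stop at (315,245). Now to carry it over.

Request:
jog_arm([
  [-2, -9, 0, 0],
  [-7, -28, 0, 0],
  [-14, -57, 0, 0],
  [-22, -90, 0, 0.2],
  [-30, -124, 0, 0.4],
  [-39, -158, 0, 0.6],
  [-47, -192, 0, 0.8],
  [-55, -226, 0, 0.9],
  [-63, -259, 0, 0.9],
  [-71, -289, 0, 0.9],
  [-77, -314, 0, 0.9],
  [-80, -328, 0, 0.9],
  [-81, -332, 0, 0.9],
  [-81, -332, 0, 0.9],
  [-81, -332, 0, 0.9],
  [-81, -332, 0, 0.9],
])

```text
clock: 8.32
ee_pos: [492.7, -128.0, 164.3]
orientation: [[-0.996, 0.091, -0.0], [0.091, 0.996, 0.0], [0.0, -0.0, -1.0]]
wrist_force: [-0.1, 1.0, -1.1]
gripper_width: 53.6
```

```bash
cat > chk.py <<'E'
from wr import *
import sys
p,Q=wcloud(sys.argv[1]); rep(Q,*W,(-80,))
s=ctrl.get_state();print(s['ee_pos'],np.degrees(np.arctan2(s['orientation'][1,0],s['orientation'][0,0])),s['gripper_width'],s['clock'])
a=np.radians(-5.3);t0=s['ee_pos'];e=Q[:,:2]-t0[:2];X=e@[np.cos(a),np.sin(a)];Y=e@[-np.sin(a),np.cos(a)];dz=Q[:,2]-t0[2]
t=(abs(X)<26)&(abs(Y)<18)&(dz>-10)&(dz<45)
f=least_squares(lambda q:np.hypot(X[t]-q[0],dz[t]-q[1])-22,[0,15],loss='soft_l1');print('held X,dz rel TCP',f.x)
t=(abs(X)<26)&(dz>15)&(dz<45)&(abs(Y)<40);print('Y hist',np.histogram(Y[t],bins=np.arange(-40,41,2.)))
g=(np.array(t0[:2])-W[1])@np.array([[np.cos(a),-np.sin(a)],[np.sin(a),np.cos(a)]]);print('TCP lane X,Y',g)
# lane rim cross-section at rear, seen in this view
e=Q[:,:2]-W[1];X=e@[np.cos(a),np.sin(a)];Y=e@[-np.sin(a),np.cos(a)];h=Q[:,2]-(50+X*T7)
for x0 in(-90,-75,-60,20,40,60,80):
    t=(abs(X-x0)<6)&(abs(Y)<45)&(h>2)&(h<11);print(x0,t.sum(),np.percentile(Y[t],[1,99]).round(1) if t.sum()>20 else '')
E
python3 chk.py w3.png
```

```text
-80 [-79.6  62.1] [-27.9  24.7] 2509
[ 492.74062961 -128.15535777  164.36510432] 174.78116700126938 53.85278469314364 8.375
held X,dz rel TCP [-0.11183023 15.31501456]
Y hist (array([131, 139,  57, 114, 224, 276, 530, 503, 531, 526, 507, 534, 531,
       537, 538, 528, 546, 520, 570, 507, 507, 570, 517, 543, 533, 526,
       497, 466, 494, 509, 506, 497, 463, 618, 317, 218, 159,  29, 145,
       132]), array([-40., -38., -36., -34., -32., -30., -28., -26., -24., -22., -20.,
       -18., -16., -14., -12., -10.,  -8.,  -6.,  -4.,  -2.,   0.,   2.,
         4.,   6.,   8.,  10.,  12.,  14.,  16.,  18.,  20.,  22.,  24.,
        26.,  28.,  30.,  32.,  34.,  36.,  38.,  40.]))
TCP lane X,Y [-32.76606406   0.72110459]
-90 184 [-36.9  33.3]
-75 168 [-36.5  33.6]
-60 188 [-36.7  33.1]
20 0 
40 0 
60 0 
80 10
```

View pics/w3.png

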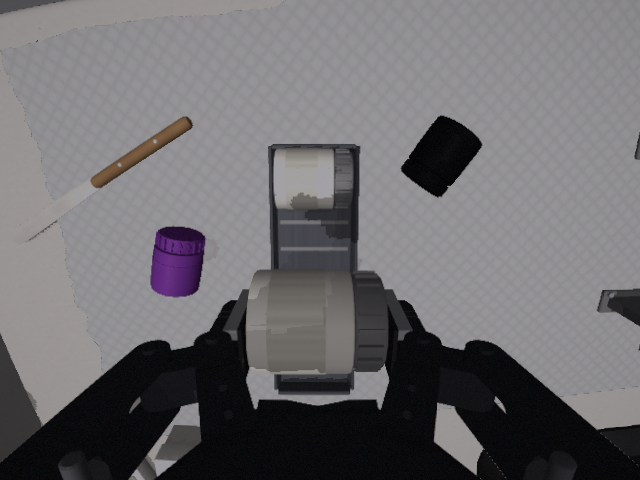

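Wrist view: jar_4 at (315,180) sits at the front stop, and the held jar at (317,320) is aligned over the lane behind it. I'll shift 1.5 mm to -y, to the average of the two cameras' lane centres, and lower it.

Request:
jog_arm([
  [0, -1.5, 12, 0],
  [0, -1.5, 35, 0],
  [0, -1.5, 60, 0],
  [0, -1.5, 80, 0],
  [0, -1.5, 93, 0],
  [0, -1.5, 101, 0],
  [0, -1.5, 105, 0],
  [0, -1.5, 108, 0],
  [0, -1.5, 109, 0],
  [0, -1.5, 109, 0],
  [0, -1.5, 109, 0],
])

```text
clock: 9.75
ee_pos: [492.8, -130.3, 55.5]
orientation: [[-0.996, 0.092, 0.0], [0.092, 0.996, -0.0], [-0.001, -0.0, -1.0]]
wrist_force: [-0.8, -0.0, -1.7]
gripper_width: 53.6
```

Request:
jog_arm([
  [0, 0, 0.5, 0],
  [0, 0, 1, 0],
  [0, 0, 1.5, 0],
  [0, 0, 1.5, 0],
  [0, 0, 1.5, 0],
])

```text
clock: 10.38
ee_pos: [492.6, -130.3, 53.8]
orientation: [[-0.996, 0.092, -0.0], [0.092, 0.996, -0.0], [0.0, -0.0, -1.0]]
wrist_force: [0.9, -0.4, 0.1]
gripper_width: 53.2
```

Request:
jog_arm([
  [0, 0, 0.5, 0],
  [0, 0, 0.5, 0],
  [0, 0, 0.5, 0],
])

```text
clock: 10.75
ee_pos: [492.6, -130.3, 53.3]
orientation: [[-0.996, 0.092, -0.0], [0.092, 0.996, -0.0], [0.0, -0.0, -1.0]]
wrist_force: [-0.3, -0.5, -0.6]
gripper_width: 53.7
```

Request:
jog_arm([
  [0, 0, 0.5, 0],
  [0, 0, 0.5, 0],
  [0, 0, 0.5, 0],
])

```text
clock: 11.12
ee_pos: [492.6, -130.2, 52.8]
orientation: [[-0.996, 0.092, -0.0], [0.092, 0.996, -0.0], [0.0, -0.0, -1.0]]
wrist_force: [0.9, -0.7, -1.5]
gripper_width: 53.6
```

Request:
jog_arm([
  [0, 0, 0.5, 0],
  [0, 0, 0.5, 0],
  [0, 0, 0.5, 0],
])

```text
clock: 11.5
ee_pos: [492.7, -130.3, 52.6]
orientation: [[-0.996, 0.092, 0.0], [0.092, 0.996, -0.0], [-0.0, -0.0, -1.0]]
wrist_force: [-1.7, -0.4, 4.7]
gripper_width: 53.6
```

Request:
jog_arm([
  [0, 0, 0.5, 0],
  [0, 0, 0.5, 0],
  [0, 0, 0.5, 0],
])

```text
clock: 11.88
ee_pos: [492.7, -130.3, 52.6]
orientation: [[-0.996, 0.092, 0.0], [0.092, 0.996, -0.0], [-0.001, -0.0, -1.0]]
wrist_force: [-3.3, 2.1, 9.1]
gripper_width: 53.8
```

Contact occurs at the expected deck height (jar centre 67.9 against 68.1). I'll ease off the load and open.

Request:
jog_arm([
  [0, 0, -0.7, 0],
  [0, 0, -0.7, 0],
], grip_force=20)

```text
clock: 12.12
ee_pos: [492.7, -130.3, 52.6]
orientation: [[-0.996, 0.092, 0.0], [0.092, 0.996, -0.0], [-0.0, -0.0, -1.0]]
wrist_force: [-1.5, 0.6, 4.1]
gripper_width: 53.7
```

Request:
jog_arm([
  [0, 0, 0, 0],
  [0, 0, 0, 0],
  [0, 0, 0, 0],
  [0, 0, 0, 0],
  [0, 0, 0, 0],
  [0, 0, 0, 0],
  [0, 0, 0, 0],
  [0, 0, 0, 0],
], jaw=-1)

```text
clock: 13.12
ee_pos: [492.6, -130.2, 52.5]
orientation: [[-0.996, 0.092, 0.0], [0.092, 0.996, -0.0], [-0.0, -0.0, -1.0]]
wrist_force: [0.2, -0.6, -0.7]
gripper_width: 85.4
```

Request:
jog_arm([
  [0, 0, -8, 0],
  [0, 0, -25, 0],
  [0, 0, -50, 0],
  [0, 0, -80, 0],
  [0, 0, -110, 0],
  [0, 0, -130, 0],
  [0, 0, -140, 0],
  [0, 0, -140, 0],
])

```text
clock: 14.12
ee_pos: [493.0, -130.4, 193.1]
orientation: [[-0.996, 0.092, 0.001], [0.092, 0.996, -0.001], [-0.001, -0.0, -1.0]]
wrist_force: [1.1, -0.5, -0.4]
gripper_width: 85.6
```

```bash
python3 - <<'E'
from wr import *
p,Q=wcloud('w4.png'); print('work');rep(Q,*W,(-80,-36,8))
print('stock (top)');p,Q=wcloud('top4.png','top');rep(Q,*S,(-80,-36,8))
p0=np.load('top0.npz')['p'].astype(int)
df=(abs(p.astype(int)-p0).max(2)>40).astype(np.uint8)
n,l,st,ce=cv2.connectedComponentsWithStats(df)
print([(list(map(int,s))) for s in st[1:] if s[4]>15])
print(ctrl.get_state()['clock'])
E
```

```text
work
-80 [-79.6  62.1] [-27.9  24.8] 2008
-36 [-36.   67.5] [-27.2  25.3] 1822
8 none 0
stock (top)
-80 [-78.9  61.4] [-26.7  26.2] 277
-36 [-35.3  66.5] [-26.3  26.7] 277
8 none 0
[[335, 151, 194, 211, 13370], [476, 175, 11, 13, 41], [467, 181, 14, 14, 91], [220, 226, 27, 22, 441], [433, 286, 47, 23, 236], [242, 348, 58, 9, 415], [254, 358, 219, 122, 18563], [331, 362, 7, 11, 22], [320, 376, 10, 20, 56], [262, 397, 18, 20, 244], [293, 397, 28, 61, 170], [288, 401, 19, 5, 40], [456, 410, 12, 28, 161], [625, 437, 15, 31, 306], [449, 439, 95, 41, 2278], [169, 446, 106, 34, 1986]]
14.225
```

View pics/w4.png

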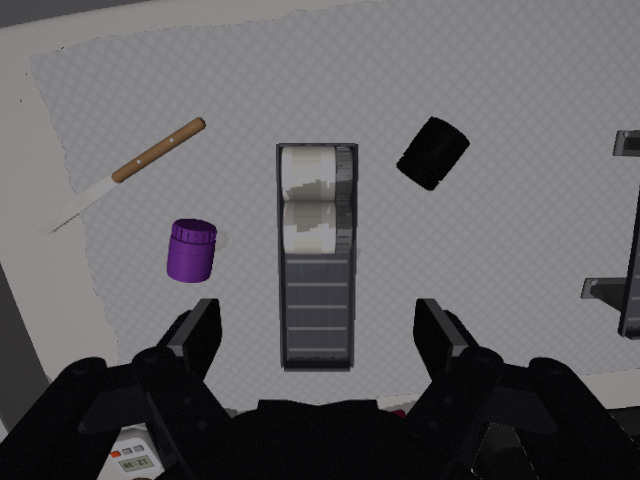

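Wrist view: the placed jar at (317,227) rests against jar_4 at (317,172), both seated between the rims with caps on the same side. Handing in.

```bash
python3 -c "
from cell import ctrl
print(ctrl.finish_job())"
```

```text
the job is handed in; nothing more can be done
None
```

I took the front jar out of the three-jar lane by its flat ends, and the two behind it rolled down to the front stop. I then lowered the jar into the work lane until it touched the deck, released it, and raised the gripper clear before handing in at about 14 s of the 40 s allowed.

**Jar positions:** The last pictures show the work-lane jars at -79.6 and -36.0 mm along the lane (expected -80 and -36). The placed jar rests against jar_4, with both caps on the same side. The stock-lane jars are at -78.9 and -35.3 mm, and all four sit at the right height between the rims.

**Forces:** The highest force I read was about 9 N, as the jar touched down.

**Disagreement:** The top and wrist cameras differed by about 1.5 mm on the work lane's sideways centre. I aimed between the two.

**Not fully checked:** The before-and-after top picture also changed slightly around the beaker and spatula. I put that down to the arm's moved shadow; I saw no sign of contact, but I did not measure either one separately.

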